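Pack out the gap beside a carving panel

ROBOT

A 7-joint arm with a two-finger parallel gripper is mounted at the origin on the work surface. World frame = base frame: x ahead of the robot, y to its left, z up, the work surface at z = 0. Lengths are in m, angles in degrees, forces in N, time in s.
With the tool pointing down it reaches from about 0.425 to 0.875 m from the base axis. Payload 4.7 kg.
Tool frame: the origin (TCP) lies at the centre of the arm's flange, where the gripper is bolted on; the fingertips stand 182 mm ahead of it and the grasp point (between the pads) lies 164 mm ahead of it; z points along the fingers, x is the direction in which the jaws open and shut, and the axes are right-handed (so a half turn about z gives the same grasp; the last joint's range is limited). The gripper opens to 87 mm and grips with 3 to 60 N. Pads are 19 mm wide; open, the fingers measure 117 mm over their backs; the gripper's body (75 mm by 190 mm) begins 51 mm behind the grasp point.
Start: joints at [-73.906, 18.392, -4.016, 83.108, 1.295, 78.541, -3.26], TCP at [0.171, 0.627, 0.405] pointing down, gripper open.
Joint ranges: [-163.93, 163.93], [-17.29, 119.83], [-79.2, 71.16], [3.27, 140.29], [-89.18, 269.18], [5.43, 117.66], [-154.24, 154.24]. Speed limits (degrees/s): [147.25, 147.25, 180, 180, 180, 180, 180].

INTERFACE

Orientations are given as [roll, pitch, yaw] about the fixed x, y, z axes, in that order (R = Rz(yaw) Ry(pitch) Rx(roll)).
In Python, from cell import env gives the robot as it stands. The module is installed in compiled form; this text tells all that it offers.
- The arm moves only by the tool carry_out, never from a script. Its argument "increments" is a list of rows, each a list of 5 numbers: the shift along the world's x, y, z in m, then the turn about the world's z in degrees, then the gripper's target within -1 to 1 (shut at 1, half-way at 0, fully open at -1). In form: [[dx, dy, dz, spin, jaw], ...]. A call has 1 to 20 rows; each row is the pose to reach, as a shift and turn from the pose commanded when the call began; what a row does not reach only later rows make up. A row lasts 1/10 s, in which the tool goes at most 50 mm and 8.59 degrees, less where a joint would pass 70% of its speed; a pose out of reach is approached as far as the arm can. A call with a gripper value outside its range is refused whole. The fingers move at their own pace and stop on an object; "grip_force" is the grip in N (left out, the last holds). Time passes only in rows, so rows that repeat a pose let the fingers close. It gives the time, the measured TCP pose, the force and the opening at its end, in the units of the state.
- env.get_obs(): the state, without advancing time (a new reading comes with each control period).
- env.read_camera(name): name is "scene" or "top" or "wrist"; returns (picture, depth): 480x640x3 uint8, red, green, blue; 480x640 float32, m along the optical axis (not along the pixel's ray), 0 where there is no reading.
- env.get_calibration(name): a dict with "K" (3x3 intrinsics, pixels), "camera_from_world" (4x4, takes a point from world to camera coordinates); the wrist camera has in their place "T_tool_cam" (4x4, takes a point from camera to tool coordinates, whose origin is the TCP and whose axes are the tool frame's). Camera axes: x right, y down, z forward; pixel columns grow to the right and rows downward; lengths in m; the calibration is good to about 2 mm. A picture is of the moment at which its call begins: read the wrist's pose just before it. get_calibration takes no time and is no camera call.
- env.sign_off(): hands the job in, once; it reports no verdict.
The state is a dict: "time_s": time; "qpos": joint angles; "joint_velocities": joint speeds; "effort": joint torques, N m; "tool_pos": TCP position; "tool_rot": TCP orientation; "force": force on the tool from outside, world axes, zero at the start; "wrist_torque": the same for the moment, N m; "grip_width": finger opening in m.
Only numpy, scipy, OpenCV 4.12 (cv2) and the standard library are available. Lean on these libraries where they do the work, as an engineer would, in place of code of your own. Each camera call takes 0.05 s, during which the arm holds its last target.

TASK

Open the hinged lid of the packer box past its balance point so that it stays open by itself. Then fill the gap between the end of the panel in the carving board and the end stop: choose packers whose combined thickness leaves no more than 3 mm of play, and stand them in it, tabs up, side by side across the gap, fully down on the board and not sticking out beyond the panel's long sides, without forcing them. Leave the packers you do not need in the box and the lid open, and do not disturb the mallet, the gouge or the wax tin.

Things in the scene. Friction and masses are not known exactly. Their poses are not given: they have to be found in the camera images.
- fixture: fixed plywood carving board 170 (x) by 240 (y) by 18 mm, origin centred underneath. Round local x = -45 mm two steel stops 70 (x) by 20 (y) by 38 mm high stand on it, inner faces at local y = +73 and -73 mm. The panel in use lies against the +y stop; between its free end and the -y stop is the gap, 36, 41 or 46 mm, open at both x ends. Yaw within 0.3 rad
- panel_seat (a point): on the board's upper surface (18 mm above the board's origin) at the middle of the foot of the +y stop's inner face, where the panel in use has its origin; axes as the board's
- stop_face (a point): on the board's upper surface at the middle of the foot of the -y stop's inner face: the far side of the gap; axes as the board's
- panel_pale: pale cream carved wooden panel 110 mm long, 70 wide (x), 38 thick, fixed in place. Origin: on the underside, middle of one end; it runs 110 mm from there along its own -y. The panel whose origin is at panel_seat is the one in use between the stops; the other two just wait on the back of the board
- panel_red: reddish brown carved wooden panel 105 mm long, 70 wide (x), 38 thick, fixed in place. Origin: on the underside, middle of one end; it runs 105 mm from there along its own -y. The panel whose origin is at panel_seat is the one in use between the stops; the other two just wait on the back of the board
- panel_dark: dark brown carved wooden panel 100 mm long, 70 wide (x), 38 thick, fixed in place. Origin: on the underside, middle of one end; it runs 100 mm from there along its own -y. The panel whose origin is at panel_seat is the one in use between the stops; the other two just wait on the back of the board
- box: fixed brown wooden packer box, outside 140 (x) by 196 (y) by 86 mm high, walls and floor 6 mm, origin centred underneath. Dividers 26 mm high make four compartments 43 mm wide along y, one packer in each, in any order. Yaw within 0.3 rad. Box and board may swap sides (left, right)
- lid (a joint): angle of the dark wooden lid, rad: 0 shut, 1.57 upright, stop at 1.9 leaning away from the robot. 140 by 196 by 8 mm, about 0.25 kg, hinged along the box's far (+x) upper edge, turns freely: let go below about 1.4 it falls shut, beyond about 1.55 it falls open and stays at 1.9
- lid_handle (a point): middle of the steel bar handle on the lid: round bar 11 mm thick, 98 mm long, parallel to the box's y, standing 35 mm (bar's centre line) off the lid's upper face on two posts near its ends, 30 mm in from the lid's front edge (110 mm from the hinge line, and 43 mm above it when shut)
- lid_hinge (a point): middle of the lid's hinge line, which runs along the box's y, at the box's far upper edge (86 mm above the table); the lid's upper face is 8 mm above it when shut
- packer_12: loose wooden packer 12 mm thick: block 50 (x) by 12 (y) by 36 mm high, foot chamfered 2 mm over the lowest 6 mm; centred on top a red pull tab 24 (x) by 10 (y) by 32 mm high, 68 mm overall. Stands upright in one compartment of the box, thickness along the box's y. Origin: centre of the underside, z up
- packer_17: loose wooden packer 17 mm thick: block 50 (x) by 17 (y) by 36 mm high, foot chamfered 2 mm over the lowest 6 mm; centred on top a blue pull tab 24 (x) by 10 (y) by 32 mm high, 68 mm overall. Stands upright in one compartment of the box, thickness along the box's y. Origin: centre of the underside, z up
- packer_22: loose wooden packer 22 mm thick: block 50 (x) by 22 (y) by 36 mm high, foot chamfered 2 mm over the lowest 6 mm; centred on top a yellow pull tab 24 (x) by 10 (y) by 32 mm high, 68 mm overall. Stands upright in one compartment of the box, thickness along the box's y. Origin: centre of the underside, z up
- packer_32: loose wooden packer 32 mm thick: block 50 (x) by 32 (y) by 36 mm high, foot chamfered 2 mm over the lowest 6 mm; centred on top a green pull tab 24 (x) by 10 (y) by 32 mm high, 68 mm overall. Stands upright in one compartment of the box, thickness along the box's y. Origin: centre of the underside, z up
- mallet: carver's mallet standing on its head, dark wood, 205 mm tall, 70 mm across at the head (lowest 95 mm), handle about 28 mm; loose, origin at the centre of its underside. Stands between box and board. Leave alone
- gouge: carving gouge with wooden handle, 200 mm long, 26 mm thick, lying beyond the work; loose, origin under its middle, lies along its x. Leave alone
- wax_tin: round brass-coloured tin with a pale grey top, 60 mm across, 45 mm high; loose, origin at the centre of its underside. Leave alone

How it is judged (in metres and radians):
On the way:
1. the lid stands open by itself past its balance point, not touched (value of joint lid above 1.6 rad and contact force between each of the arm, the fingers and lid below 0.1 N), for 0.2 s.
At the end, for the whole second after the job is handed in: Lid beyond 1.6 rad. Packers 12+22 (pale panel), 17+22 (red-brown) or 12+32 (dark) stand in the gap, at rest, upright within 0.06 rad, square within 0.1 rad, undersides within 2.5 mm of the board, within 13 mm of central across the panel; the other two rest in the box (value of joint lid above 1.6 rad and ((horizontal distance between panel_pale and panel_seat below 0.02 m and (x of packer_12 in the frame of fixture between -0.058 and -0.032 m and y of packer_12 in the frame of fixture between -0.073 and -0.01 m and z of packer_12 in the frame of fixture between 0.015 and 0.0205 m and angle between packer_12's own z axis and vertical below 0.06 rad and angle between the y axis of packer_12 and the y axis of fixture, either way round below 0.1 rad and linear speed of packer_12 below 0.01 m/s) and (x of packer_17 in the frame of box between -0.07 and 0.07 m and y of packer_17 in the frame of box between -0.1 and 0.1 m and z of packer_17 in the frame of box between 0 and 0.04 m and linear speed of packer_17 below 0.01 m/s) and (x of packer_22 in the frame of fixture between -0.058 and -0.032 m and y of packer_22 in the frame of fixture between -0.073 and -0.01 m and z of packer_22 in the frame of fixture between 0.015 and 0.0205 m and angle between packer_22's own z axis and vertical below 0.06 rad and angle between the y axis of packer_22 and the y axis of fixture, either way round below 0.1 rad and linear speed of packer_22 below 0.01 m/s) and (x of packer_32 in the frame of box between -0.07 and 0.07 m and y of packer_32 in the frame of box between -0.1 and 0.1 m and z of packer_32 in the frame of box between 0 and 0.04 m and linear speed of packer_32 below 0.01 m/s)) or (horizontal distance between panel_red and panel_seat below 0.02 m and (x of packer_12 in the frame of box between -0.07 and 0.07 m and y of packer_12 in the frame of box between -0.1 and 0.1 m and z of packer_12 in the frame of box between 0 and 0.04 m and linear speed of packer_12 below 0.01 m/s) and (x of packer_17 in the frame of fixture between -0.058 and -0.032 m and y of packer_17 in the frame of fixture between -0.073 and -0.01 m and z of packer_17 in the frame of fixture between 0.015 and 0.0205 m and angle between packer_17's own z axis and vertical below 0.06 rad and angle between the y axis of packer_17 and the y axis of fixture, either way round below 0.1 rad and linear speed of packer_17 below 0.01 m/s) and (x of packer_22 in the frame of fixture between -0.058 and -0.032 m and y of packer_22 in the frame of fixture between -0.073 and -0.01 m and z of packer_22 in the frame of fixture between 0.015 and 0.0205 m and angle between packer_22's own z axis and vertical below 0.06 rad and angle between the y axis of packer_22 and the y axis of fixture, either way round below 0.1 rad and linear speed of packer_22 below 0.01 m/s) and (x of packer_32 in the frame of box between -0.07 and 0.07 m and y of packer_32 in the frame of box between -0.1 and 0.1 m and z of packer_32 in the frame of box between 0 and 0.04 m and linear speed of packer_32 below 0.01 m/s)) or (horizontal distance between panel_dark and panel_seat below 0.02 m and (x of packer_12 in the frame of fixture between -0.058 and -0.032 m and y of packer_12 in the frame of fixture between -0.073 and -0.01 m and z of packer_12 in the frame of fixture between 0.015 and 0.0205 m and angle between packer_12's own z axis and vertical below 0.06 rad and angle between the y axis of packer_12 and the y axis of fixture, either way round below 0.1 rad and linear speed of packer_12 below 0.01 m/s) and (x of packer_17 in the frame of box between -0.07 and 0.07 m and y of packer_17 in the frame of box between -0.1 and 0.1 m and z of packer_17 in the frame of box between 0 and 0.04 m and linear speed of packer_17 below 0.01 m/s) and (x of packer_22 in the frame of box between -0.07 and 0.07 m and y of packer_22 in the frame of box between -0.1 and 0.1 m and z of packer_22 in the frame of box between 0 and 0.04 m and linear speed of packer_22 below 0.01 m/s) and (x of packer_32 in the frame of fixture between -0.058 and -0.032 m and y of packer_32 in the frame of fixture between -0.073 and -0.01 m and z of packer_32 in the frame of fixture between 0.015 and 0.0205 m and angle between packer_32's own z axis and vertical below 0.06 rad and angle between the y axis of packer_32 and the y axis of fixture, either way round below 0.1 rad and linear speed of packer_32 below 0.01 m/s)))); the robot touches nothing.
It fails at once if a packer is forced: pressed against a panel with more than 40 N (contact force between any of packer_12, packer_17, packer_22, packer_32 and panel_pale above 40 N or contact force between any of packer_12, packer_17, packer_22, packer_32 and panel_red above 40 N or contact force between any of packer_12, packer_17, packer_22, packer_32 and panel_dark above 40 N).
It fails at once if the mallet is knocked over or shifted by more than 30 mm (angle between mallet's own z axis and vertical above 0.4 rad or distance of mallet from where it was at the start of the episode above 0.03 m).
It fails at once if the gouge is shifted by more than 30 mm (distance of gouge from where it was at the start of the episode above 0.03 m).
It fails at once if the wax tin is shifted by more than 30 mm (distance of wax_tin from where it was at the start of the episode above 0.03 m).
It also fails if it takes over 72 s, if anything falls off the work surface, if the arm or the gripper's body presses on something with over 40 N, if the wrist force passes 120 N, or if a joint passes its speed limit or range.

## Working session

There is one attempt and no reset: what is moved stays moved. The work goes in short steps, Python scripts to look and compute and a tool call to move; the robot and the scene stay as the last step left them, time stands still between calls to the robot, and variables do not carry over. Pictures are saved under pics/ and viewed, and the job is handed in when it is done.

Besides the shell and the picture viewer there is one more tool, called after "Emit:" as name(argument=value, ...), one argument or row to a line, values as JSON. carry_out: Moves the arm, as the interface text tells. Its arguments: {"type":"object","properties":{"increments":{"type":"array"},"grip_force":{"type":"number"}},"required":["increments"]}

```bash
mkdir -p pics; python3 - <<'E'
from cell import env
import cv2,numpy as np
o=env.get_obs()
for k,v in o.items(): print(k,np.round(v,4).tolist())
for n in ["scene","top"]:
    p,d=env.read_camera(n); cv2.imwrite(f"pics/{n}0.png",p[:,:,::-1]); np.save(f"pics/{n}0.npy",d)
    c=env.get_calibration(n); print(n,{k:np.round(v,4).tolist() for k,v in c.items()})
print(env.get_calibration("wrist"))
E
```

```text
time_s 0.0
qpos [-73.9061, 18.44, -4.0156, 83.1753, 1.2955, 78.5404, -3.2601]
joint_velocities [-0.0264, 0.0828, -0.0212, 0.0185, 0.0784, -0.044, -0.0126]
effort [0.0002, -49.1287, -0.4036, -31.253, -0.0639, 0.0435, 0.0002]
tool_pos [0.1713, 0.6268, 0.4036]
tool_rot [179.9938, 0.1104, 74.716]
force [0.421, 0.0769, -0.3118]
wrist_torque [0.0065, -0.0222, 0.0291]
grip_width 0.0871
scene {'K': [[495.5889, 0.0, 312.2632], [0.0, 495.5889, 238.4589], [0.0, 0.0, 1.0]], 'camera_from_world': [[-0.5063, 0.8623, -0.0139, 0.287], [0.7376, 0.4246, -0.5251, -0.3961], [-0.4468, -0.276, -0.851, 1.3966], [0.0, 0.0, 0.0, 1.0]]}
top {'K': [[577.8919, 0.0, 317.526], [0.0, 577.8919, 239.5913], [0.0, 0.0, 1.0]], 'camera_from_world': [[-0.1715, -0.9852, -0.0042, 0.1013], [-0.9631, 0.1685, -0.21, 0.6321], [0.2076, -0.032, -0.9777, 1.0141], [0.0, 0.0, 0.0, 1.0]]}
{'K': array([[333.69711451,   0.        , 317.33402646],
       [  0.        , 333.69711451, 239.40077393],
       [  0.        ,   0.        ,   1.        ]]), 'T_tool_cam': array([[ 9.99999395e-01,  1.05054462e-03, -3.25323395e-04,
        -5.32053134e-05],
       [-9.00381697e-04,  9.51923904e-01,  3.06333267e-01,
        -8.38282789e-02],
       [ 6.31499880e-04, -3.06332789e-01,  9.51924274e-01,
         1.97737921e-02],
       [ 0.00000000e+00,  0.00000000e+00,  0.00000000e+00,
         1.00000000e+00]])}
```

View pics/scene0.png

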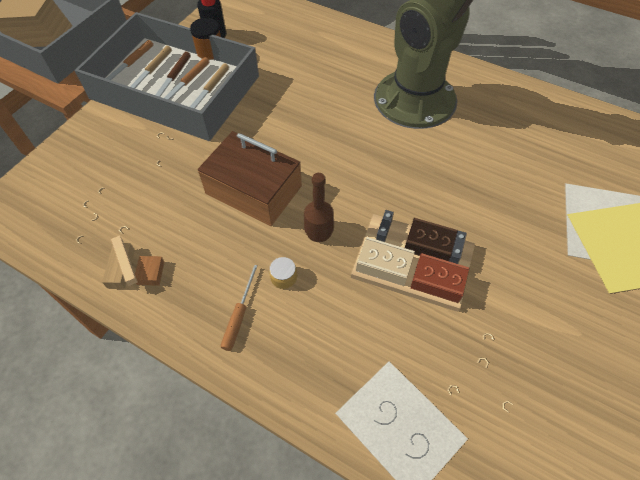

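View pics/top0.png

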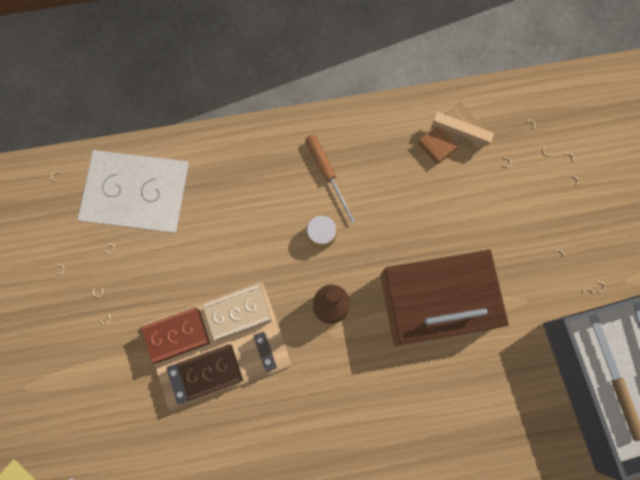

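The dark panel (about 205,372 in top) lies against the +y stop, so the job needs 12 + 32. The box is at the right (445,297), the mallet between at (332,303), the tin at (321,230), and the gouge lies beyond. Next I measure the poses.

```bash
cat > h.py <<'E'
import numpy as np,cv2
from scipy.spatial.transform import Rotation as R
def cloud(d,K,T_wc):
    v,u=np.mgrid[0:480,0:640]
    P=np.stack([(u-K[0,2])/K[0,0]*d,(v-K[1,2])/K[1,1]*d,d],-1)
    W=P@T_wc[:3,:3].T+T_wc[:3,3]; W[d<=0]=np.nan
    return W
def fixed(env,n,d):
    c=env.get_calibration(n); return cloud(d,c["K"],np.linalg.inv(c["camera_from_world"]))
def tool(o):
    T=np.eye(4);T[:3,:3]=R.from_euler('xyz',o["tool_rot"],degrees=True).as_matrix();T[:3,3]=o["tool_pos"];return T
def wrist(env):
    o=env.get_obs(); p,d=env.read_camera("wrist"); c=env.get_calibration("wrist")
    return p,d,cloud(d,c["K"],tool(o)@c["T_tool_cam"]),o
def rect(P):
    r=cv2.minAreaRect((P[:,:2]*1000).astype(np.float32)); return np.round(r[0],1),np.round(r[1],1),round(r[2],2)
E
python3 - <<'E'
from cell import env
from h import *
d=np.load("pics/top0.npy");W=fixed(env,"top",d)
def sel(u0,u1,v0,v1,z0,z1):
    P=W[v0:v1,u0:u1].reshape(-1,3); return P[(P[:,2]>z0)&(P[:,2]<z1)]
P=W[50:110,200:300].reshape(-1,3);print("table z",np.nanmedian(P[:,2]))
for nm,a in dict(lid=(370,520,240,350,.085,.102),handle=(415,500,295,335,.12,.15),board=(130,300,270,420,.012,.024),tops=(130,300,270,420,.048,.064),dark=(185,240,340,405,.05,.064),stopR=(250,282,325,380,.048,.064),stopL=(155,187,360,410,.048,.064),mallethd=(305,360,280,330,.05,.11),mtop=(305,360,270,330,.15,.22),tin=(300,345,210,250,.035,.055),gouge=(295,360,130,225,.008,.04)).items():
    P=sel(*a); print(nm,len(P),np.round(np.median(P,0)*1000),rect(P) if len(P)>4 else '')
E
```

```text
table z -0.7496030746542321
lid 8220 [ 496. -214.   96.] (array([ 494.2, -215.9]), array([196.8, 140.4]), 89.7)
handle 402 [ 454. -215.  135.] (array([ 454.2, -215.6]), array([ 11. , 107.4]), 0.0)
board 3644 [467. 166.  19.] (array([485.2, 212.4]), array([170.8, 241. ]), 10.2)
tops 7654 [498. 225.  58.] (array([482.5, 212.8]), array([155.5, 228.4]), 10.18)
dark 2260 [438. 227.  58.] (array([439.7, 219.6]), array([ 98.1, 107.5]), 82.38)
stopR 456 [456. 122.  57.] (array([464.1, 124. ]), array([87.6, 20.5]), 10.41)
stopL 645 [433. 281.  57.] (array([438.3, 280.2]), array([89.5, 50.1]), 19.86)
mallethd 807 [510.  -7.  88.] (array([518.7, -12.7]), array([65.7, 65.5]), 33.54)
mtop 275 [518. -12. 204.] (array([519.2, -12.8]), array([27.1, 27.1]), 40.06)
tin 682 [662. -20.  46.] (array([663.1, -19.9]), array([54.8, 56.2]), 27.14)
gouge 745 [804. -47.  23.] (array([770.3, -54.8]), array([ 90.9, 191.9]), 82.45)
```

Consistent with the given sizes: the lid centre is at (494,-216) with yaw about -0.3°, and the board centre at (485,212) with yaw 10.2°. The handle bar is at (454,-216,129). Moving above the handle with the jaws along x.

Emit:
carry_out(
  increments=[
    [0.19, -0.167, 0.045, -40, -1],
    [0.19, -0.167, 0.045, -40, -1],
    [0.19, -0.167, 0.045, -40, -1],
    [0.19, -0.167, 0.045, -40, -1],
    [0.19, -0.167, 0.045, -40, -1],
    [0.3, -0.427, 0.045, -75, -1],
    [0.3, -0.427, 0.045, -75, -1],
    [0.3, -0.427, 0.045, -75, -1],
    [0.3, -0.427, 0.045, -75, -1],
    [0.3, -0.427, 0.045, -75, -1],
    [0.3, -0.427, 0.045, -75, -1],
    [0.284, -0.843, 0.045, -75, -0.3],
    [0.284, -0.843, 0.045, -75, -0.3],
    [0.284, -0.843, 0.045, -75, -0.3],
    [0.284, -0.843, 0.045, -75, -0.3],
    [0.284, -0.843, 0.045, -75, -0.3],
    [0.284, -0.843, 0.045, -75, -0.3],
    [0.284, -0.843, 0.045, -75, -0.3],
    [0.284, -0.843, 0.045, -75, -0.3],
    [0.284, -0.843, 0.045, -75, -0.3],
  ],
  grip_force=15,
)

```text
time_s: 2.1
tool_pos: [0.4533, -0.2218, 0.45]
tool_rot: [179.9, -0.0, -0.8]
force: [-0.0, 1.2, 0.6]
grip_width: 0.0567
```

Emit:
carry_out(
  increments=[
    [0, 0, -0.05, 0, -0.3],
    [0, 0, -0.1, 0, -0.3],
    [0, 0, -0.14, 0, -0.3],
    [0, 0, -0.157, 0, -0.3],
    [0, 0, -0.157, 0, -0.3],
    [0, 0, -0.157, 0, -0.3],
  ],
)

```text
time_s: 2.7
tool_pos: [0.4555, -0.2161, 0.2932]
tool_rot: [180.0, 0.0, -0.3]
force: [-0.3, -0.0, 1.2]
grip_width: 0.0565
```

```bash
python3 - <<'E'
from cell import env
from h import *
p,d,W,o=wrist(env); cv2.imwrite("pics/w1.png",p[:,:,::-1]); print(o["tool_pos"],o["tool_rot"])
E
```

```text
[ 0.45552872 -0.21614381  0.29318827] [ 1.79968568e+02  2.08885515e-03 -2.94667251e-01]
```

View pics/w1.png

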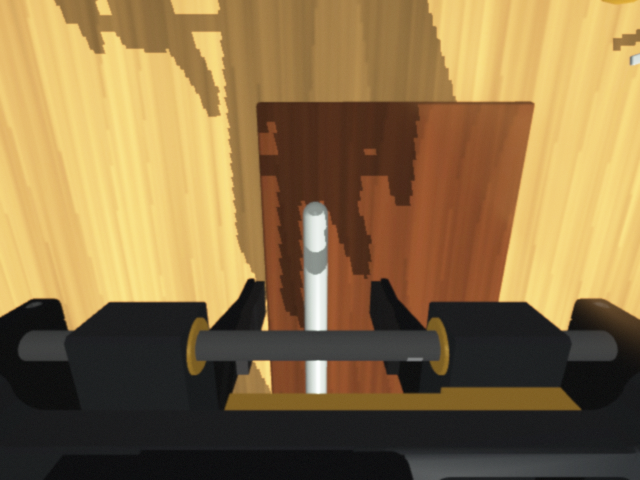

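The bar (column 316) runs between the fingers. Closing on it.

Emit:
carry_out(
  increments=[
    [-0.001, 0, 0, 0, 1],
    [-0.001, 0, 0, 0, 1],
    [-0.001, 0, 0, 0, 1],
    [-0.001, 0, 0, 0, 1],
    [-0.001, 0, 0, 0, 1],
  ],
  grip_force=15,
)

```text
time_s: 3.25
tool_pos: [0.4544, -0.216, 0.293]
tool_rot: [-180.0, -0.0, -0.3]
force: [-0.2, -0.2, 0.3]
grip_width: 0.0245
```

Emit:
carry_out(
  increments=[
    [0, 0, 0, 0, 1],
    [0, 0, 0, 0, 1],
    [0, 0, 0, 0, 1],
    [0, 0, 0, 0, 1],
  ],
)

```text
time_s: 3.65
tool_pos: [0.4545, -0.216, 0.2928]
tool_rot: [180.0, -0.0, -0.3]
force: [1.2, -0.3, -1.0]
grip_width: 0.0099
```

Emit:
carry_out(
  increments=[
    [0.007, 0, 0.014, 0, 1],
    [0.015, 0, 0.027, 0, 1],
    [0.025, 0, 0.039, 0, 1],
    [0.036, 0, 0.049, 0, 1],
    [0.049, 0, 0.058, 0, 1],
    [0.0625, 0, 0.065, 0, 1],
    [0.077, 0, 0.07, 0, 1],
    [0.092, 0, 0.074, 0, 1],
    [0.107, 0, 0.075, 0, 1],
    [0.123, 0, 0.0745, 0, 1],
    [0.138, 0, 0.0715, 0, 1],
    [0.153, 0, 0.067, 0, 1],
    [0.16, 0, 0.064, 0, 1],
    [0.166, 0, 0.061, 0, 1],
    [0.166, 0, 0.061, 0, 1],
  ],
)

```text
time_s: 5.15
tool_pos: [0.6204, -0.2166, 0.3533]
tool_rot: [179.9, 0.0, -0.3]
force: [0.4, -3.2, -0.9]
grip_width: 0.0101
```

```bash
python3 - <<'E'
from cell import env
import cv2
p,d=env.read_camera("scene"); cv2.imwrite("pics/s2.png",p[50:350,120:520,::-1])
E
```

```text
(no output)
```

View pics/s2.png

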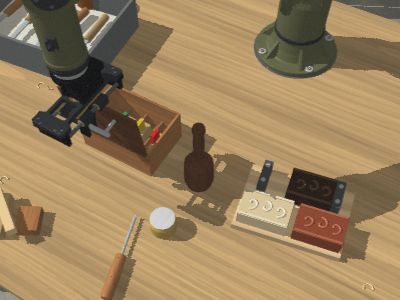

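The lid (crop 125,125) stands just past upright in the gripper. Releasing with a small opening and withdrawing upward.

Emit:
carry_out(
  increments=[
    [0, 0, 0, 0, 0.4],
    [0, 0, 0, 0, 0.4],
    [0, 0, 0, 0, 0.4],
    [0.003, 0, 0, 0, 0.4],
    [0.006, 0, 0.02, 0, 0.4],
    [0.008, 0, 0.05, 0, 0.4],
    [0.008, 0, 0.1, 0, 0.4],
    [0.008, 0, 0.13, 0, 0.4],
    [-0.042, 0, 0.13, 0, 0.4],
    [-0.09, 0, 0.13, 0, 0.2],
    [-0.14, 0, 0.13, 0, 0.2],
    [-0.17, 0, 0.13, 0, 0.2],
    [-0.17, 0, 0.13, 0, 0.2],
    [-0.17, 0, 0.13, 0, 0.2],
  ],
)

```text
time_s: 6.6
tool_pos: [0.4501, -0.2159, 0.4845]
tool_rot: [-179.9, -0.2, -0.3]
force: [0.5, 0.9, 0.4]
grip_width: 0.0348
```

```bash
python3 - <<'E'
from cell import env
from h import *
p,d=env.read_camera("scene"); cv2.imwrite("pics/s3.png",p[50:350,120:520,::-1])
p,d,W,o=wrist(env); cv2.imwrite("pics/w3.png",p[:,:,::-1]); np.save("pics/w3.npy",W); print(o["tool_pos"],o["tool_rot"])
E
```

```text
[ 0.45093014 -0.21549962  0.48422247] [-1.79956044e+02 -9.79059899e-02 -2.26338037e-01]
```

View pics/s3.png

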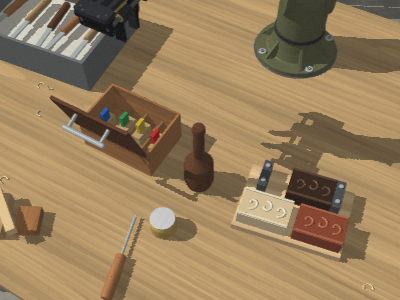

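View pics/w3.png

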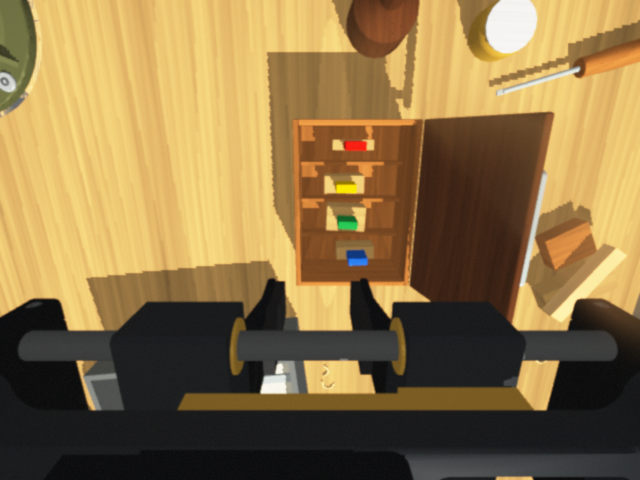

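The lid is open against its stop. In the wrist view the tabs are red (355,146), yellow (346,188), green (347,223) and blue (357,258). I need red and green.

```bash
cat >> h.py <<'E'
def tabs(p,W,zmin=.03,zmax=.13):
    hsv=cv2.cvtColor(p,cv2.COLOR_RGB2HSV).astype(int);h,s,v=hsv[...,0],hsv[...,1],hsv[...,2]
    for n,m in dict(red=((h<5)|(h>175)),yel=(h>23)&(h<34),grn=(h>45)&(h<80),blu=(h>105)&(h<125)).items():
        m=m&(s>150)&(v>60)&(W[...,2]>zmin)&(W[...,2]<zmax)
        n_,l,st,_=cv2.connectedComponentsWithStats(m.astype(np.uint8))
        if n_<2: print(n,"none");continue
        k=1+np.argmax(st[1:,4]);P=W[l==k]; zt=np.percentile(P[:,2],90); T=P[P[:,2]>zt-.006]
        print(n,len(P),"ztop %.1f"%(zt*1000),"top",len(T),np.round(T.mean(0)*1000,1),rect(T))
E
python3 - <<'E'
from cell import env
from h import *
p=cv2.imread("pics/w3.png")[:,:,::-1].copy();W=np.load("pics/w3.npy");tabs(p,W)
p,d=env.read_camera("top");cv2.imwrite("pics/t3.png",p[:,:,::-1]);W=fixed(env,"top",d);tabs(p,W)
E
```

```text
red 188 ztop 75.1 top 181 [ 495.4 -145.2   74.1] (array([ 495.5, -145.1]), array([ 9.5, 22.3]), 86.81)
yel 223 ztop 75.1 top 186 [ 486.1 -193.5   74.2] (array([ 486.2, -193.6]), array([ 9.5, 23.7]), 89.87)
grn 217 ztop 75.1 top 149 [ 488.4 -237.5   74.1] (array([ 488.5, -237.8]), array([ 9.2, 22.1]), 88.3)
blu 256 ztop 75.0 top 153 [ 502.3 -284.5   73.9] (array([ 502.2, -285.2]), array([22.7,  9.9]), 1.74)
red 83 ztop 77.0 top 71 [ 494.1 -145.9   75.1] (array([ 494.6, -145.7]), array([10.3, 22.5]), 89.04)
yel none
grn none
blu none
```

View pics/t3.png

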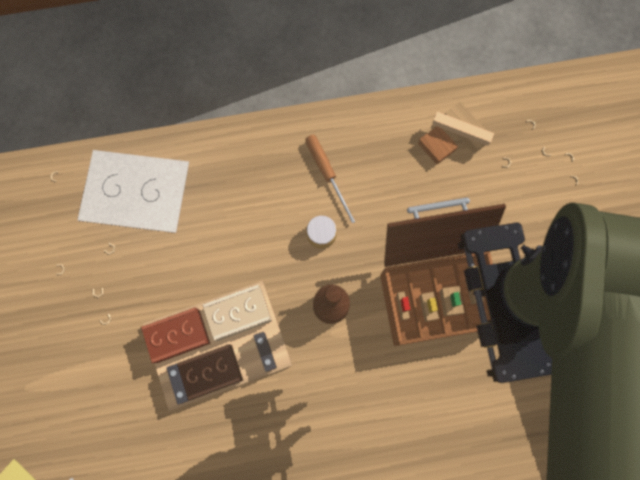

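```bash
python3 - <<'E'
from cell import env
from h import *
W=np.load("pics/w3.npy");o=env.get_obs();T=np.linalg.inv(tool(o))
P=W.reshape(-1,3)@T[:3,:3].T+T[:3,3]
P=P[np.isfinite(P[:,0])&(P[:,2]<.2)&(np.abs(P[:,1])<.06)]
for z in np.arange(.06,.19,.008):
    Q=P[(P[:,2]>=z)&(P[:,2]<z+.008)&(P[:,0]>0)]
    if len(Q): print(round(z,3),len(Q),"x",np.round([Q[:,0].min()*1e3,Q[:,0].max()*1e3]),"y",np.round([Q[:,1].min()*1e3,Q[:,1].max()*1e3]))
E
```

```text
0.06 2949 x [ 0. 64.] y [-28. -18.]
0.068 16383 x [ 0. 69.] y [-35.  -8.]
0.076 6061 x [ 0. 70.] y [-36.  -3.]
0.084 9952 x [ 0. 82.] y [-39.  14.]
0.092 9780 x [ 0. 87.] y [-39.  24.]
0.1 3582 x [22. 88.] y [-38.  35.]
0.108 843 x [23. 87.] y [-37.  38.]
0.116 159 x [23. 23.] y [-9. 11.]
0.124 167 x [18. 29.] y [-12.  11.]
0.132 408 x [18. 31.] y [-12.  12.]
0.14 313 x [18. 31.] y [-12.  10.]
0.148 255 x [18. 29.] y [-12.   4.]
0.156 255 x [18. 28.] y [-12.   8.]
0.164 207 x [18. 27.] y [-12.  10.]
0.172 173 x [18. 27.] y [-11.   9.]
0.18 30 x [18. 27.] y [-11.   1.]
```

Finger tips are 9–11 mm thick, so gripping the red tab across y fits in its compartment. First a closer look at the gap.

Emit:
carry_out(
  increments=[
    [0, 0.37, -0.04, 10, 0.2],
    [0, 0.37, -0.04, 10, 0.2],
    [0, 0.37, -0.04, 10, 0.2],
    [0, 0.37, -0.04, 10, 0.2],
    [0, 0.37, -0.07, 10, 0.2],
    [0, 0.37, -0.09, 10, 0.2],
    [0, 0.37, -0.09, 10, 0.2],
    [0, 0.37, -0.09, 10, 0.2],
    [0, 0.37, -0.09, 10, 0.2],
    [0, 0.37, -0.09, 10, 0.2],
    [0, 0.37, -0.09, 10, 0.2],
  ],
)

```text
time_s: 7.85
tool_pos: [0.4513, 0.1532, 0.3937]
tool_rot: [179.9, 0.0, 9.6]
force: [0.5, 0.1, -0.6]
grip_width: 0.0352
```

```bash
python3 - <<'E'
from cell import env
from h import *
p,d,W,o=wrist(env); cv2.imwrite("pics/w4.png",p[:,:,::-1]); np.save("pics/w4.npy",W); print(o["tool_pos"],o["tool_rot"])
# local frame
c,s=np.cos(np.radians(10.2)),np.sin(np.radians(10.2))
Rm=np.array([[c,-s],[s,c]])
L=W.copy(); L[...,:2]=(W[...,:2]-[.4852,.2124])@Rm
np.save("pics/L4.npy",L)
z=L[...,2]
def st(n,m):
    P=L[m]; print(n,len(P),"x %.1f %.1f y %.1f %.1f z %.1f"%(*np.percentile(P[:,0]*1e3,[.5,99.5]),*np.percentile(P[:,1]*1e3,[.5,99.5]),np.median(P[:,2])*1e3))
x,y=L[...,0],L[...,1]
st("stop",(z>.05)&(z<.062)&(y<-.06)&(y>-.11)&(x<-.0)&(x>-.1))
st("panel",(z>.05)&(z<.062)&(y>-.04)&(y<.06)&(x<-.012)&(x>-.08))
st("gap",(z>.01)&(z<.026)&(y>-.075)&(y<-.025)&(x<-.015)&(x>-.075))
st("board",(z>.012)&(z<.026)&(y>-.13)&(y<.12)&(x<.1)&(x>-.1))
print("yaw stop/panel")
for m in [(z>.05)&(z<.062)&(y<-.06)&(y>-.11)&(x<-.0)&(x>-.1),(z>.05)&(z<.062)&(y>-.04)&(y<.06)&(x<-.012)&(x>-.08)]:
    print(rect(W[m]))
E
```

```text
[0.45126442 0.15317298 0.39369235] [1.79929348e+02 1.74433855e-02 9.60983092e+00]
stop 1372 x -78.1 -9.2 y -92.3 -72.6 z 56.3
panel 7072 x -78.1 -12.3 y -26.1 59.7 z 56.6
gap 2035 x -74.7 -15.2 y -73.3 -33.9 z 18.4
board 9158 x -83.3 82.7 y -119.1 119.6 z 18.3
yaw stop/panel
(array([457.1, 123.7]), array([70.1, 20.1]), 9.95)
(array([437.7, 220.6]), array([66.5, 87. ]), 10.16)
```

View pics/w4.png

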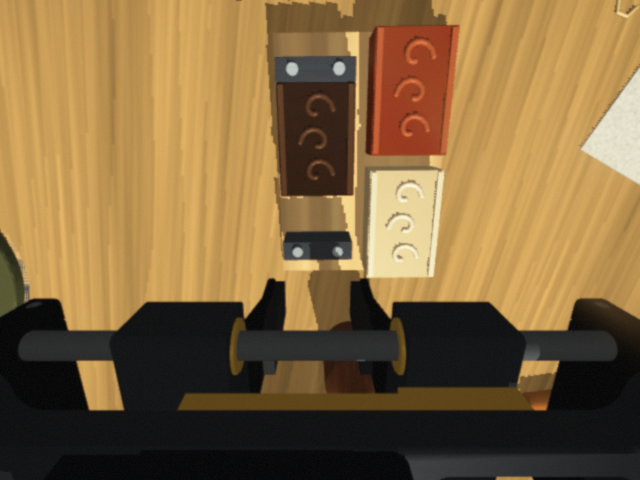

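The gap measures about 46 mm (local y -72.6 to -26.3), empty, with the dark panel in use: 12 (red) + 32 (green). Going to red with the jaws along y.

Emit:
carry_out(
  increments=[
    [0.01, -0.03, 0.03, -8, 0.63],
    [0.02, -0.06, 0.04, -17, 0.63],
    [0.03, -0.1, 0.04, -25, 0.63],
    [0.04, -0.15, 0.04, -34, 0.63],
    [0.045, -0.2, 0.04, -43, 0.63],
    [0.045, -0.25, 0.04, -51, 0.63],
    [0.045, -0.28, 0.04, -60, 0.63],
    [0.0455, -0.3, 0.04, -68, 0.63],
    [0.0455, -0.3, 0.02, -77, 0.63],
    [0.0455, -0.3, 0, -85, 0.63],
    [0.0455, -0.3, -0.03, -94, 0.63],
    [0.0455, -0.3, -0.07, -100, 0.63],
    [0.0455, -0.3, -0.08, -100, 0.63],
    [0.0455, -0.3, -0.08, -100, 0.63],
    [0.0455, -0.3, -0.08, -100, 0.63],
  ],
)

```text
time_s: 9.4
tool_pos: [0.4965, -0.1468, 0.3155]
tool_rot: [-179.9, -0.0, -90.2]
force: [-0.5, 0.2, -0.3]
grip_width: 0.016
```

```bash
python3 - <<'E'
from cell import env
from h import *
p,d,W,o=wrist(env); cv2.imwrite("pics/w5.png",p[:,:,::-1]); print(o["tool_pos"],o["tool_rot"],o["grip_width"]); tabs(p,W)
E
```

```text
[ 0.49647463 -0.14675009  0.31547903] [-1.79869302e+02 -2.29279185e-02 -9.02338467e+01] 0.016030340059785472
red 504 ztop 75.0 top 399 [ 497.5 -145.3   74.1] (array([ 496.6, -145. ]), array([ 8.6, 23.7]), 89.94)
yel 750 ztop 74.8 top 480 [ 487.4 -193.5   73.9] (array([ 486.3, -193.8]), array([24.3, 10.2]), 1.05)
grn 908 ztop 74.8 top 506 [ 490.5 -237.5   73.7] (array([ 489.5, -238.3]), array([10.5, 24.1]), 88.35)
blu 1162 ztop 74.7 top 573 [ 503.8 -284.4   73.5] (array([ 503.3, -285. ]), array([24., 11.]), 3.82)
```

View pics/w5.png

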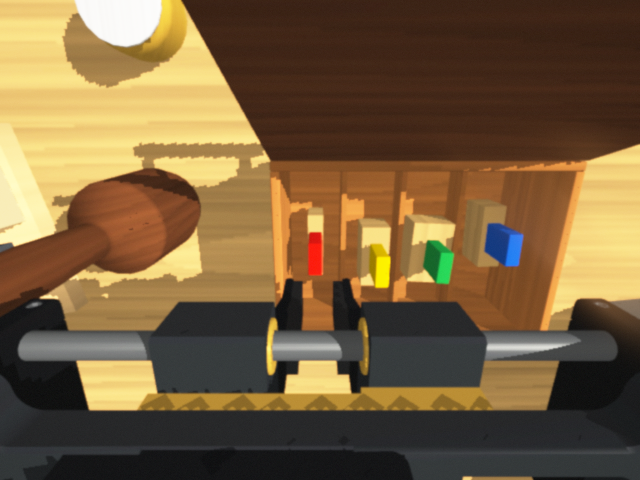

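Red (315,255) lies between the fingers, about 1 mm to +y. Descending.

Emit:
carry_out(
  increments=[
    [0, 0.001, -0.02, 0, 0.63],
    [0, 0.001, -0.04, 0, 0.63],
    [0, 0.001, -0.055, 0, 0.63],
    [0, 0.001, -0.068, 0, 0.63],
    [0, 0.001, -0.075, 0, 0.63],
    [0, 0.001, -0.075, 0, 0.63],
  ],
)

```text
time_s: 10.05
tool_pos: [0.4957, -0.145, 0.2382]
tool_rot: [179.9, -0.0, -90.3]
force: [0.6, -0.6, 0.3]
grip_width: 0.0161
```

Close, then lift.

Emit:
carry_out(
  increments=[
    [0, 0, 0, 0, 1],
    [0, 0, 0, 0, 1],
    [0, 0, 0, 0, 1],
    [0, 0, 0, 0, 1],
    [0, 0, 0, 0, 1],
    [0, 0, 0.005, 0, 1],
    [0, 0, 0.03, 0, 1],
    [0, 0, 0.07, 0, 1],
    [0, 0, 0.12, 0, 1],
    [0, 0, 0.17, 0, 1],
    [0, 0, 0.22, 0, 1],
    [0, 0, 0.225, 0, 1],
    [0, 0, 0.225, 0, 1],
  ],
  grip_force=20,
)

```text
time_s: 11.35
tool_pos: [0.496, -0.1453, 0.4652]
tool_rot: [-179.8, 0.0, -90.3]
force: [0.1, 0.2, -0.8]
grip_width: 0.0099
```

```bash
python3 - <<'E'
from cell import env
from h import *
p,d,W,o=wrist(env); cv2.imwrite("pics/w6.png",p[:,:,::-1]); print(o["tool_pos"],o["tool_rot"],o["grip_width"]); tabs(p,W,.03,.5)
E
```

```text
[ 0.4959832  -0.14528486  0.46524599] [-1.79821934e+02  2.36283542e-02 -9.02847580e+01] 0.009913884638513882
red 1263 ztop 300.8 top 902 [ 499.3 -145.7  300.1] (array([ 497.9, -145.9]), array([22.2, 10.4]), 0.73)
yel 239 ztop 75.1 top 187 [ 486.8 -193.7   74.1] (array([ 486.2, -194. ]), array([10.3, 24.1]), 89.9)
grn 257 ztop 75.1 top 171 [ 490.6 -237.7   74. ] (array([ 490. , -238.4]), array([ 9.6, 22.3]), 87.26)
blu 345 ztop 75.0 top 204 [ 503.5 -285.    73.9] (array([ 503.1, -285.6]), array([23.6, 10.4]), 2.17)
```

View pics/w6.png

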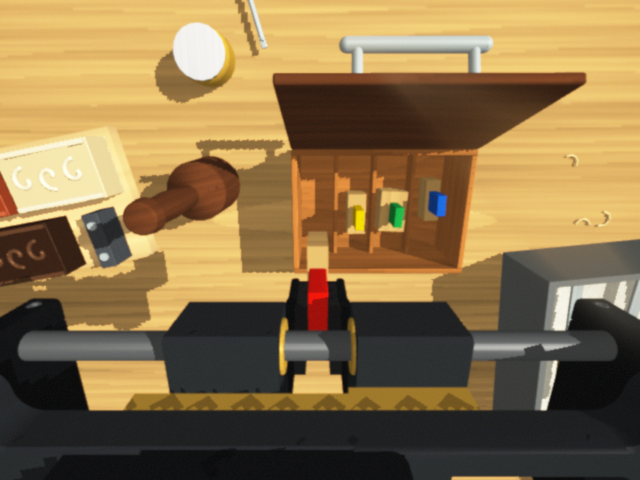

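Red is held upright (320,295). Carrying it over to the gap and stopping just above stop height for a check.

Emit:
carry_out(
  increments=[
    [-0.01, 0.05, 0, 0, 1],
    [-0.02, 0.1, 0, 3, 1],
    [-0.03, 0.15, 0, 6, 1],
    [-0.035, 0.2, 0, 9, 1],
    [-0.04, 0.25, 0, 10.4, 1],
    [-0.0435, 0.2857, 0, 10.4, 1],
    [-0.0435, 0.2857, -0.04, 10.4, 1],
    [-0.0435, 0.2857, -0.08, 10.4, 1],
    [-0.0435, 0.2857, -0.12, 10.4, 1],
    [-0.0435, 0.2857, -0.15, 10.4, 1],
    [-0.0435, 0.2857, -0.165, 10.4, 1],
    [-0.0435, 0.2857, -0.165, 10.4, 1],
    [-0.0435, 0.2857, -0.165, 10.4, 1],
    [-0.0435, 0.2857, -0.165, 10.4, 1],
  ],
)

```text
time_s: 12.8
tool_pos: [0.4526, 0.1407, 0.2993]
tool_rot: [-180.0, 0.0, -79.9]
force: [0.1, -0.3, -0.4]
grip_width: 0.01
```

```bash
cat >> h.py <<'E'
def loc(W,o=(.4864,.2131),yaw=10.15):
    c,s=np.cos(np.radians(yaw)),np.sin(np.radians(yaw)); L=W.copy(); L[...,:2]=(W[...,:2]-np.array(o))@np.array([[c,-s],[s,c]]); return L
E
python3 - <<'E'
from cell import env
from h import *
p,d,W,o=wrist(env); cv2.imwrite("pics/w7.png",p[:,:,::-1]); print(o["tool_pos"],o["tool_rot"],o["grip_width"]); tabs(p,W,.03,.5)
L=loc(W);x,y,z=L[...,0],L[...,1],L[...,2]
print("tcp local",loc(np.array(o["tool_pos"])))
for n,m in dict(stop=(z>.05)&(z<.062)&(y<-.06)&(y>-.11)&(x>-.045)&(x<0),panel=(z>.05)&(z<.062)&(y>-.045)&(y<.0)&(x>-.045)&(x<-.015),block=(z>.085)&(z<.105)).items():
    if m.sum()>5: print(n,m.sum(),np.round(np.percentile(L[m]*1e3,[1,99],axis=0),1).tolist())
E
```

```text
[0.45262262 0.14074412 0.29930811] [-1.79959459e+02  5.67106913e-03 -7.98893966e+01] 0.010032885812663036
red 1220 ztop 134.8 top 874 [455.5 140.7 134. ] (array([454.1, 140.5]), array([21.9, 10.3]), 9.27)
yel 2 ztop 208.1 top 2 [484.4 155.2 208. ] (array([484.4, 155.2]), array([0.2, 0. ]), -164.17)
grn none
blu none
tcp local [-0.04599973 -0.06527105  0.29930811]
stop 1431 [[-44.6, -93.2, 51.2], [-9.8, -73.4, 60.0]]
panel 1651 [[-44.6, -27.5, 51.5], [-15.4, -0.3, 59.8]]
block 6314 [[-34.1, -246.4, 85.2], [21.4, -60.6, 104.5]]
```

View pics/w7.png

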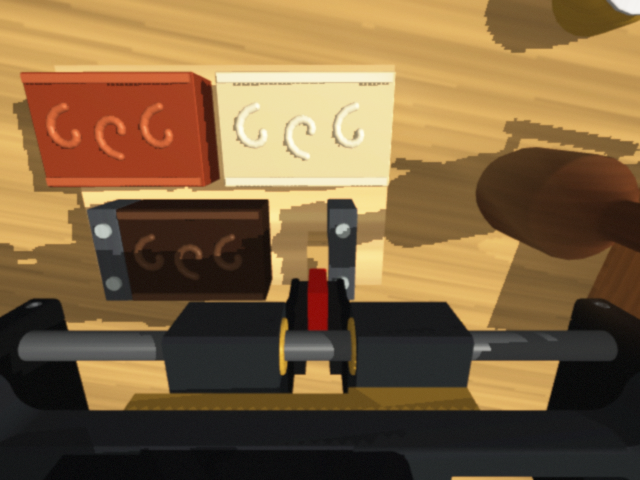

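Red's tab (317,300) stands between stop (342,245) and panel, with about 1.7 mm to the stop. I shift it 1 mm toward the stop and lower.

Emit:
carry_out(
  increments=[
    [0, -0.001, -0.01, 0, 1],
    [0, -0.001, -0.02, 0, 1],
    [0, -0.001, -0.03, 0, 1],
    [0, -0.001, -0.038, 0, 1],
    [0, -0.001, -0.044, 0, 1],
    [0, -0.001, -0.047, 0, 1],
    [0, -0.001, -0.0485, 0, 1],
    [0, -0.001, -0.0485, 0, 1],
  ],
)

```text
time_s: 13.65
tool_pos: [0.4524, 0.1396, 0.2514]
tool_rot: [179.9, 0.0, -79.9]
force: [-5.3, -1.4, 10.6]
grip_width: 0.0094
```

Emit:
carry_out(
  increments=[
    [0, 0, 0, 0, 0.63],
    [0, 0, 0, 0, 0.63],
    [0, 0, 0, 0, 0.63],
    [0, 0, 0.005, 0, 0.63],
    [0, 0, 0.015, 0, 0.63],
    [0, 0, 0.03, 0, 0.63],
    [0, 0, 0.06, 0, 0.63],
    [0, 0, 0.06, 0, 0.63],
  ],
)

```text
time_s: 14.45
tool_pos: [0.4541, 0.1401, 0.3147]
tool_rot: [-179.6, 0.1, -79.9]
force: [0.0, 1.0, 0.5]
grip_width: 0.0161
```

```bash
python3 - <<'E'
from cell import env
from h import *
p,d,W,o=wrist(env); cv2.imwrite("pics/w8.png",p[:,:,::-1]); print(o["tool_pos"],o["tool_rot"],o["grip_width"]); tabs(p,W,.03,.5)
L=loc(W);tabs(p,L,.03,.5)
x,y,z=L[...,0],L[...,1],L[...,2]
for n,m in dict(stop=(z>.05)&(z<.062)&(y<-.07)&(y>-.11)&(x>-.045)&(x<0),panel=(z>.05)&(z<.062)&(y>-.045)&(y<.0)&(x>-.045)&(x<-.015)).items():
    if m.sum()>5: print(n,m.sum(),np.round(np.percentile(L[m]*1e3,[1,99],axis=0),1).tolist())
E
```

```text
[0.45406155 0.14007007 0.31465007] [-1.79575435e+02  1.38385520e-01 -7.98960388e+01] 0.01610842053691823
red 638 ztop 87.0 top 480 [453.2 138.8  86.1] (array([452.1, 138.5]), array([23.3,  9.5]), 10.07)
yel none
grn none
blu none
red 638 ztop 87.0 top 480 [-45.8 -67.3  86.1] (array([-46.9, -67.4]), array([ 9.5, 23.3]), 89.92)
yel none
grn none
blu none
stop 1366 [[-44.6, -93.2, 51.6], [-10.0, -70.5, 60.1]]
panel 1442 [[-44.8, -27.5, 52.1], [-15.3, -0.4, 59.6]]
```

View pics/w8.png

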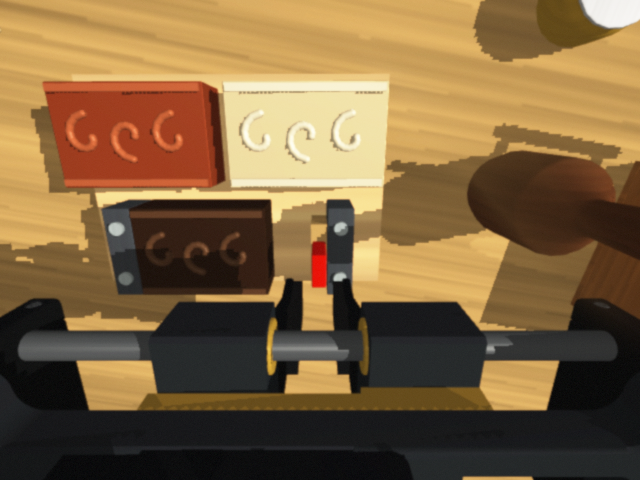

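Red stands upright against the stop (tab at 318,265, local y -67.4, top at 86 mm). Next, green.

Emit:
carry_out(
  increments=[
    [0, 0, 0.05, 0, 0.31],
    [0, 0, 0.1, 0, 0.31],
    [0.003, -0.05, 0.11, -4, 0.31],
    [0.008, -0.1, 0.11, -8, 0.31],
    [0.013, -0.15, 0.11, -10.4, 0.31],
    [0.018, -0.2, 0.11, -10.4, 0.31],
    [0.023, -0.25, 0.11, -10.4, 0.31],
    [0.028, -0.3, 0.11, -10.4, 0.31],
    [0.033, -0.35, 0.11, -10.4, 0.31],
    [0.0355, -0.378, 0.08, -10.4, 0.31],
    [0.0355, -0.378, 0.04, -10.4, 0.31],
    [0.0355, -0.378, 0.0, -10.4, 0.31],
    [0.0355, -0.378, 0.0, -10.4, 0.31],
    [0.0355, -0.378, 0.0, -10.4, 0.31],
  ],
)

```text
time_s: 15.9
tool_pos: [0.4878, -0.2382, 0.3104]
tool_rot: [179.9, -0.0, -90.3]
force: [0.4, -0.3, 0.2]
grip_width: 0.03
```

```bash
python3 - <<'E'
from cell import env
from h import *
p,d,W,o=wrist(env); cv2.imwrite("pics/w9.png",p[:,:,::-1]); print(o["tool_pos"],o["tool_rot"],o["grip_width"]); tabs(p,W)
E
```

```text
[ 0.48780529 -0.23824812  0.31041917] [ 1.79905533e+02 -2.16253429e-02 -9.02951298e+01] 0.02995098721166734
red none
yel 817 ztop 74.9 top 514 [ 487.3 -194.6   73.9] (array([ 486.6, -194.3]), array([10.2, 23.9]), 89.89)
grn 517 ztop 75.0 top 415 [ 490.5 -238.5   74.1] (array([ 489.5, -238.6]), array([ 8.3, 24.2]), 89.37)
blu 766 ztop 74.9 top 524 [ 504.  -285.3   73.9] (array([ 503.3, -285.9]), array([23.6, 10.2]), 1.67)
```

View pics/w9.png

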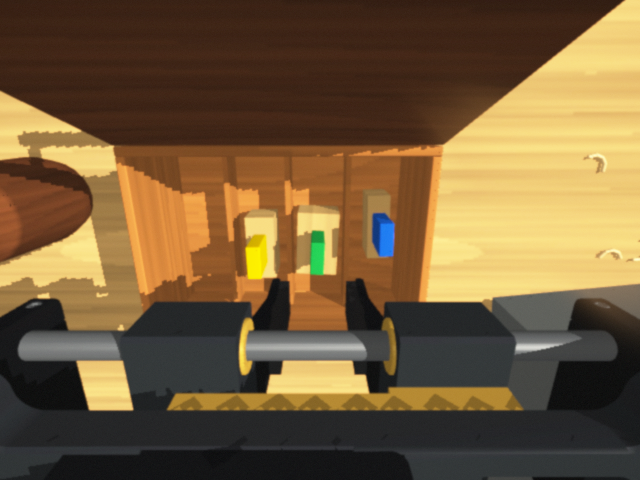

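Green (317,252) is centred between the fingers. Descending and gripping.

Emit:
carry_out(
  increments=[
    [0.001, 0, -0.03, 0, 0.31],
    [0.001, 0, -0.055, 0, 0.31],
    [0.001, 0, -0.068, 0, 0.31],
    [0.001, 0, -0.072, 0, 0.31],
    [0.001, 0, -0.072, 0, 0.5],
    [0.001, 0, -0.072, 0, 1],
    [0.001, 0, -0.072, 0, 1],
    [0.001, 0, -0.072, 0, 1],
    [0.001, 0, -0.072, 0, 1],
    [0.001, 0, -0.072, 0, 1],
    [0.001, 0, -0.072, 0, 1],
    [0.001, 0, -0.065, 0, 1],
    [0.001, 0, -0.04, 0, 1],
    [0.001, 0, 0.0, 0, 1],
    [0.001, 0, 0.05, 0, 1],
    [0.001, 0, 0.1, 0, 1],
    [0.001, 0, 0.15, 0, 1],
    [0.001, 0, 0.155, 0, 1],
    [0.001, 0, 0.155, 0, 1],
  ],
  grip_force=25,
)

```text
time_s: 17.85
tool_pos: [0.4889, -0.2387, 0.4667]
tool_rot: [-179.8, -0.0, -90.3]
force: [-0.1, -0.2, -2.0]
grip_width: 0.0098
```

```bash
python3 - <<'E'
from cell import env
from h import *
p,d,W,o=wrist(env); cv2.imwrite("pics/w10.png",p[:,:,::-1]); print(o["tool_pos"],o["tool_rot"],o["grip_width"]); tabs(p,W,.03,.5)
E
```

```text
[ 0.48889003 -0.23866324  0.46670812] [-1.79828737e+02 -9.88101937e-03 -9.02874893e+01] 0.009775211852564372
red 335 ztop 75.1 top 113 [448.5 132.9  73.4] (array([451.7, 133.5]), array([24.1,  3.4]), 9.04)
yel 246 ztop 75.3 top 186 [ 486.7 -194.5   74.2] (array([ 486.2, -194.4]), array([10. , 23.9]), 89.54)
grn 1161 ztop 302.2 top 832 [ 492.4 -239.3  301.3] (array([ 491.2, -239.1]), array([10.3, 20.7]), 88.46)
blu 223 ztop 75.2 top 186 [ 503.5 -285.4   74.1] (array([ 503.3, -285.5]), array([23.,  9.]), 1.77)
```

View pics/w10.png

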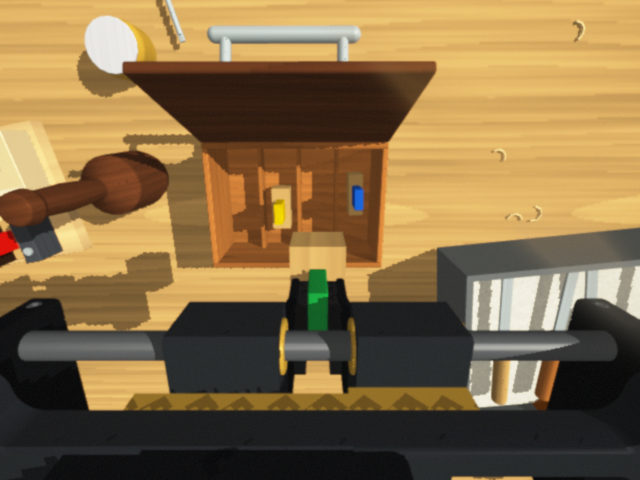

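Green is held upright (318,300). To regrip it along x, I stand it on free table at about (0.66, 0.10).

Emit:
carry_out(
  increments=[
    [0, 0.05, 0.02, 3, 1],
    [0, 0.1, 0.02, 7, 1],
    [0, 0.14, 0.02, 10.4, 1],
    [0.033, 0.177, 0.02, 10.4, 1],
    [0.066, 0.215, 0.02, 10.4, 1],
    [0.1, 0.255, 0.02, 10.4, 1],
    [0.135, 0.296, 0.01, 10.4, 1],
    [0.171, 0.339, 0.0, 10.4, 1],
    [0.171, 0.339, -0.05, 10.4, 1],
    [0.171, 0.339, -0.1, 10.4, 1],
    [0.171, 0.339, -0.15, 10.4, 1],
    [0.171, 0.339, -0.19, 10.4, 1],
    [0.171, 0.339, -0.215, 10.4, 1],
    [0.171, 0.339, -0.227, 10.4, 1],
    [0.171, 0.339, -0.231, 10.4, 1],
    [0.171, 0.339, -0.2327, 10.4, 1],
    [0.171, 0.339, -0.2327, 10.4, 1],
  ],
)

```text
time_s: 19.6
tool_pos: [0.6595, 0.1001, 0.2328]
tool_rot: [179.9, -0.0, -79.9]
force: [-1.2, -0.1, -0.4]
grip_width: 0.0097
```

Emit:
carry_out(
  increments=[
    [0, 0, -0.001, 0, 1],
    [0, 0, -0.001, 0, 1],
    [0, 0, -0.001, 0, 0.5],
    [0, 0, -0.001, 0, 0.5],
    [0, 0, -0.001, 0, 0.5],
    [0, 0, 0.01, 0, 0.5],
    [0, 0, 0.03, 0, 0.0],
    [0, 0, 0.06, 0, 0.0],
    [0, 0, 0.06, 8, 0.0],
    [0, 0, 0.06, 16, 0.0],
    [0, 0, 0.06, 24, 0.0],
    [0, 0, 0.06, 32, 0.0],
    [0, 0, 0.06, 40, 0.0],
    [0, 0, 0.06, 48, 0.0],
    [0, 0, 0.06, 56, 0.0],
    [0, 0, 0.06, 64, 0.0],
    [0, 0, 0.06, 72, 0.0],
    [0, 0, 0.06, 80, 0.0],
    [0, 0, 0.06, 88, 0.0],
    [0, 0, 0.06, 90, 0.0],
  ],
)

```text
time_s: 21.6
tool_pos: [0.66, 0.1004, 0.2934]
tool_rot: [180.0, -0.1, 10.3]
force: [0.4, -0.1, 0.4]
grip_width: 0.0436
```

```bash
python3 - <<'E'
from cell import env
from h import *
p,d,W,o=wrist(env); cv2.imwrite("pics/w11.png",p[:,:,::-1]); print(o["tool_pos"],o["tool_rot"],o["grip_width"]); tabs(p,W,.03,.5)
p,d=env.read_camera("top"); tabs(p,fixed(env,"top",d))
cv2.imwrite("pics/t11.png",p[:,:,::-1])
E
```

```text
[0.66004596 0.10043932 0.29340119] [ 1.79990956e+02 -5.26370298e-02  1.03061136e+01] 0.04362399768368406
red 336 ztop 68.8 top 179 [463.5 140.4  66.5] (array([463.4, 140.6]), array([2.9, 9.7]), 11.57)
yel none
grn 842 ztop 68.8 top 502 [657.7 100.7  67.7] (array([657.7, 100. ]), array([22.6,  9.1]), 10.1)
blu none
red none
yel none
grn none
blu 50 ztop 77.2 top 50 [ 501.  -285.3   75.2] (array([ 500.6, -285.4]), array([20. ,  9.3]), 9.09)
```

View pics/w11.png

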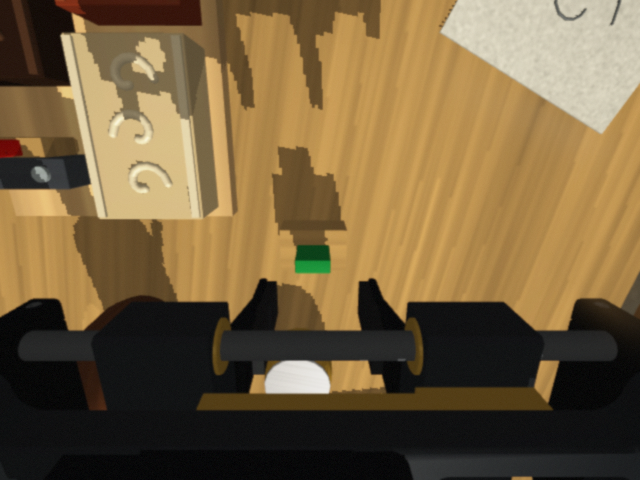

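View pics/t11.png

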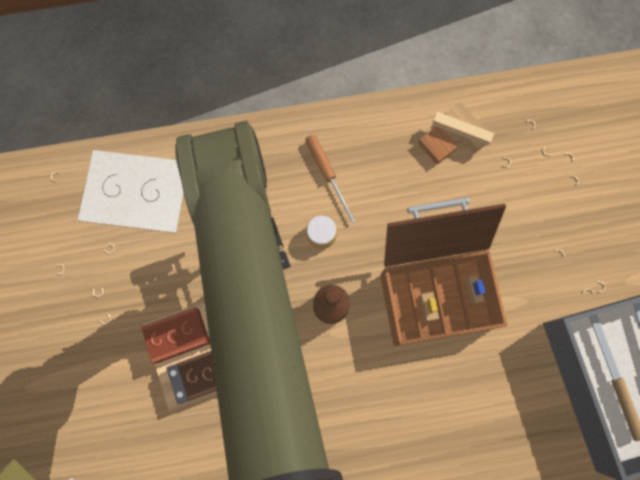

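Green stands upright on the table (312,255; centre about (658,100), top 68 mm), and red is still by the stop. Gripping green along x.

Emit:
carry_out(
  increments=[
    [-0.002, 0, -0.03, 0, 0],
    [-0.002, 0, -0.05, 0, 0],
    [-0.002, 0, -0.06, 0, 0],
    [-0.002, 0, -0.0615, 0, 0],
    [-0.002, 0, -0.0615, 0, 0.3],
    [-0.002, 0, -0.0615, 0, 1],
    [-0.002, 0, -0.0615, 0, 1],
    [-0.002, 0, -0.0615, 0, 1],
    [-0.002, 0, -0.0615, 0, 1],
    [-0.002, 0, -0.0615, 0, 1],
    [-0.002, 0, -0.055, 0, 1],
    [-0.002, 0, -0.03, 0, 1],
    [-0.002, 0, 0.02, 0, 1],
    [-0.002, 0, 0.06, 0, 1],
    [-0.002, 0, 0.06, 0, 1],
    [-0.002, 0, 0.06, 0, 1],
  ],
  grip_force=30,
)

```text
time_s: 23.3
tool_pos: [0.658, 0.1007, 0.3537]
tool_rot: [-180.0, -0.1, 10.1]
force: [-0.4, 0.1, -1.8]
grip_width: 0.0238
```

```bash
python3 - <<'E'
from cell import env
from h import *
p,d,W,o=wrist(env); cv2.imwrite("pics/w12.png",p[:,:,::-1]); print(o["tool_pos"],o["tool_rot"],o["grip_width"]); tabs(p,W,.03,.5)
E
```

```text
[0.6579935  0.10066039 0.35366564] [-1.79985344e+02 -1.18210271e-01  1.01130428e+01] 0.023821697846343637
red 835 ztop 87.0 top 524 [454.  139.1  85.9] (array([452.4, 138.8]), array([24.6,  9.8]), 10.15)
yel 7 ztop 38.6 top 5 [685.4   0.7  36.6] (array([6.852e+02, 6.000e-01]), array([0.8, 5.1]), 66.16)
grn 1914 ztop 190.7 top 1044 [659.  101.  189.6] (array([659.3,  99.8]), array([23.5, 11.1]), 10.94)
blu none
```

View pics/w12.png

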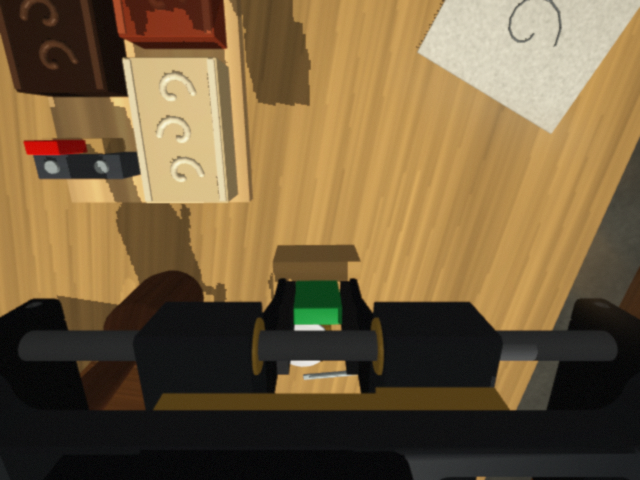

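Green is held along x (318,300), red is upright (55,147). Moving above the gap.

Emit:
carry_out(
  increments=[
    [-0.047, 0.014, 0, 0, 1],
    [-0.094, 0.028, 0, 0, 1],
    [-0.14, 0.0415, 0, 0, 1],
    [-0.185, 0.055, 0, 0, 1],
    [-0.2082, 0.0617, 0, 0, 1],
    [-0.2082, 0.0617, -0.02, 0, 1],
    [-0.2082, 0.0617, -0.02, 0, 1],
    [-0.2082, 0.0617, -0.02, 0, 1],
  ],
)

```text
time_s: 24.15
tool_pos: [0.4494, 0.1621, 0.3314]
tool_rot: [179.9, 0.2, 10.1]
force: [0.4, -0.1, -0.5]
grip_width: 0.0238
```

```bash
python3 - <<'E'
from cell import env
from h import *
p,d,W,o=wrist(env); cv2.imwrite("pics/w13.png",p[:,:,::-1]); print(o["tool_pos"],o["tool_rot"],o["grip_width"])
L=loc(W);tabs(p,L,.03,.5); print("tcp",loc(np.array(o["tool_pos"])))
x,y,z=L[...,0],L[...,1],L[...,2]
for n,m in dict(panel=(z>.05)&(z<.062)&(y>-.045)&(y<.0)&(x>-.075)&(x<-.015),blk=(z>.12)&(z<.15)&(abs(x+.045)<.035)&(y>-.08)&(y<0)).items():
    if m.sum()>5: print(n,m.sum(),np.round(np.percentile(L[m]*1e3,[1,50,99],axis=0),1).tolist())
hsv=cv2.cvtColor(p,cv2.COLOR_RGB2HSV).astype(int);g=(hsv[...,0]>45)&(hsv[...,0]<80)&(hsv[...,1]>150)&(z>.1)
P=L[g];zt=np.percentile(P[:,2],95)
print("tab +y face y",np.round(np.percentile(P[P[:,2]<zt-.004][:,1]*1e3,[5,50,95]),1),"top y",np.round(np.percentile(P[P[:,2]>zt-.0015][:,1]*1e3,[2,50,98]),1))
E
```

```text
[0.44937108 0.16205148 0.33137303] [1.79924919e+02 1.62237545e-01 1.00899049e+01] 0.0237686993819866
red none
yel none
grn 1925 ztop 168.5 top 1044 [-45.1 -43.8 167.5] (array([-45., -45.]), array([11.1, 23.6]), 88.83)
blu none
tcp [-0.04544547 -0.04372415  0.33137303]
panel 2656 [[-74.4, -26.9, 54.8], [-44.9, -13.2, 56.4], [-15.6, -0.3, 60.0]]
blk 2924 [[-70.2, -43.1, 120.6], [-45.9, -33.9, 135.9], [-21.1, -29.1, 149.5]]
tab +y face y [-40.9 -40.4 -40. ] top y [-49.1 -44.5 -40. ]
```

View pics/w13.png

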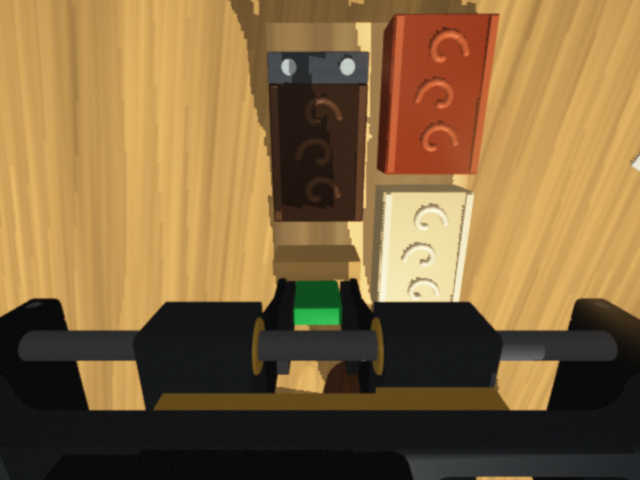

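```bash
python3 - <<'E'
from cell import env
from h import *
p,d,W,o=wrist(env); L=loc(W); print(o["tool_pos"],loc(np.array(o["tool_pos"])))
x,y,z=L[...,0],L[...,1],L[...,2]
for a in range(100,136,4):
    m=(z>a/1e3)&(z<(a+4)/1e3)&(abs(x+.045)<.022)&(y>-.08)&(y<0)
    if m.sum()>5: print(a,m.sum(),np.round(np.percentile(y[m]*1e3,[5,50,95]),1))
for xs in (-.065,-.045,-.025):
    m=(z>.11)&(z<.125)&(abs(x-xs)<.006)&(y>-.08)&(y<0); print("x",xs,m.sum(),np.median(y[m]*1e3))
for xs in (-.07,-.045,-.02):
  m=(z>.030)&(z<.050)&(abs(x-xs)<.006)&(y>-.045)&(y<-.015); print("panel face",m.sum(),np.median(y[m]*1e3) if m.sum() else '')
  m=(z>.053)&(z<.060)&(abs(x-xs)<.006)&(y>-.045)&(y<-.015); print("panel edge",m.sum(),np.percentile(y[m]*1e3,1) if m.sum() else '')
E
```

```text
[0.44992706 0.16206688 0.33208767] [-0.04489549 -0.04380697  0.33208767]
104 55 [-29.9 -29.6 -29.4]
108 132 [-29.9 -29.5 -29.2]
112 148 [-29.9 -29.4 -29. ]
116 153 [-29.9 -29.5 -29.1]
120 160 [-29.8 -29.5 -29. ]
124 180 [-29.8 -29.5 -29. ]
128 181 [-29.9 -29.4 -29.1]
132 363 [-39.9 -29.7 -29.1]
x -0.065 146 -29.42549189667811
x -0.045 154 -29.442936971624242
x -0.025 140 -29.527551228084285
panel face 0 
panel edge 237 -27.14772371878794
panel face 0 
panel edge 237 -27.132608696867134
panel face 0 
panel edge 236 -27.154348332717177
```

Green's +y face is vertical and square, 2.3 mm from the panel-end plane. I shift it 1.2 mm toward the panel for even clearance, then lower it partway and check the force.

Emit:
carry_out(
  increments=[
    [0, 0.0012, -0.01, 0, 1],
    [0, 0.0012, -0.025, 0, 1],
    [0, 0.0012, -0.035, 0, 1],
    [0, 0.0012, -0.042, 0, 1],
    [0, 0.0012, -0.048, 0, 1],
    [0, 0.0012, -0.054, 0, 1],
    [0, 0.0012, -0.054, 0, 1],
  ],
)

```text
time_s: 24.95
tool_pos: [0.4495, 0.1635, 0.2779]
tool_rot: [180.0, 0.1, 10.1]
force: [-0.3, -0.9, -0.6]
grip_width: 0.0239
```

No significant force. Continuing down.

Emit:
carry_out(
  increments=[
    [0, 0, -0.005, 0, 1],
    [0, 0, -0.01, 0, 1],
    [0, 0, -0.015, 0, 1],
    [0, 0, -0.02, 0, 1],
    [0, 0, -0.023, 0, 1],
    [0, 0, -0.025, 0, 1],
    [0, 0, -0.026, 0, 1],
    [0, 0, -0.026, 0, 1],
  ],
)

```text
time_s: 25.75
tool_pos: [0.4497, 0.1636, 0.2525]
tool_rot: [180.0, -0.0, 10.1]
force: [-0.2, -0.6, -1.3]
grip_width: 0.0237
```

Emit:
carry_out(
  increments=[
    [0, 0, -0.001, 0, 1],
    [0, 0, -0.002, 0, 1],
    [0, 0, -0.0025, 0, 1],
    [0, 0, -0.0025, 0, 1],
  ],
)

```text
time_s: 26.15
tool_pos: [0.4497, 0.1636, 0.2501]
tool_rot: [-180.0, -0.0, 10.1]
force: [0.4, 0.2, -0.7]
grip_width: 0.0235
```

Emit:
carry_out(
  increments=[
    [0, 0, -0.001, 0, 1],
    [0, 0, -0.001, 0, 1],
    [0, 0, -0.001, 0, 0.2],
    [0, 0, -0.001, 0, 0.2],
    [0, 0, -0.001, 0, 0.2],
    [0, 0, 0.01, 0, 0.2],
    [0, 0, 0.03, 0, 0.2],
    [0, 0, 0.07, 0, 0.2],
    [0, 0, 0.1, 0, 0.2],
    [0, 0, 0.14, 0, 0.2],
    [0, 0, 0.14, 0, 0.2],
    [0, 0, 0.14, 0, 0.2],
  ],
)

```text
time_s: 27.35
tool_pos: [0.4499, 0.1636, 0.3916]
tool_rot: [-179.9, -0.2, 10.1]
force: [0.4, 0.1, -0.5]
grip_width: 0.0346
```

```bash
python3 - <<'E'
from cell import env
from h import *
p,d,W,o=wrist(env); cv2.imwrite("pics/w14.png",p[:,:,::-1]); print(o["tool_pos"],o["tool_rot"],o["grip_width"])
L=loc(W);tabs(p,L,.03,.5)
x,y,z=L[...,0],L[...,1],L[...,2]
m=(z>.045)&(z<.062)&(abs(x+.045)<.024)&(y>-.06)&(y<-.03);print("green block top z",m.sum(),np.round(np.percentile(z[m]*1e3,[10,50,90]),1))
m=(z>.045)&(z<.062)&(abs(x+.045)<.024)&(y>-.02)&(y<.05);print("panel top z",np.median(z[m]*1e3))
p,d=env.read_camera("scene"); cv2.imwrite("pics/s14.png",cv2.resize(p[100:350,150:500,::-1],None,fx=2,fy=2))
E
```

```text
[0.44990225 0.1635849  0.39162036] [-1.79941185e+02 -1.65353087e-01  1.01104483e+01] 0.03461946625878812
red 517 ztop 86.8 top 310 [-47.3 -66.2  85.9] (array([-47.3, -66.7]), array([10.6, 23.1]), 89.01)
yel none
grn 436 ztop 86.9 top 284 [-45.5 -42.8  86. ] (array([-45.4, -43.1]), array([ 9.6, 22.4]), 89.26)
blu none
green block top z 961 [53.5 54.3 55.4]
panel top z 56.48334478716349
```

View pics/w14.png

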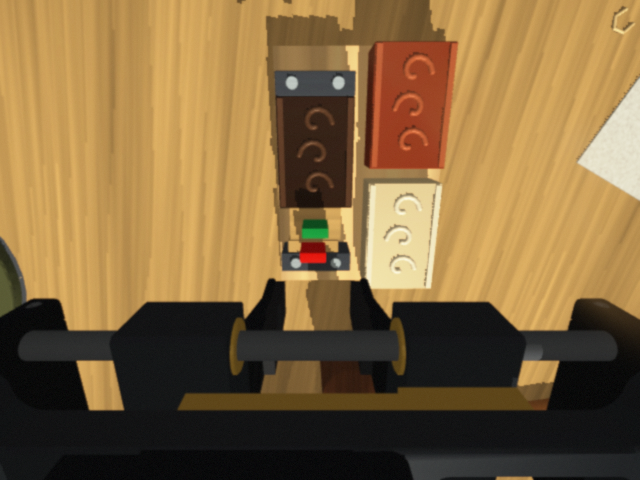

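View pics/s14.png

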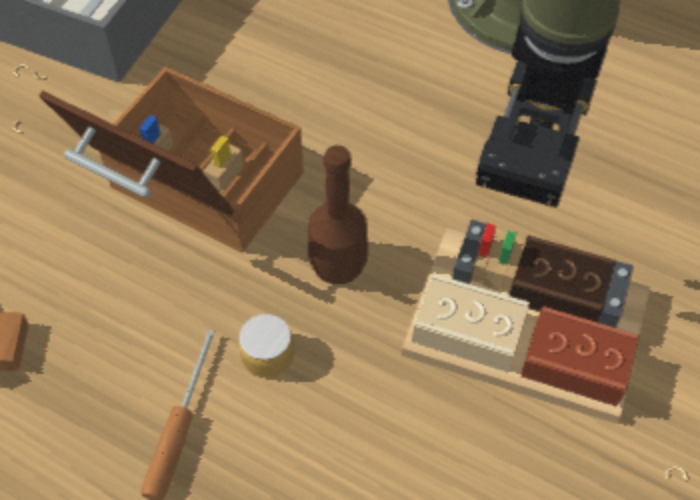

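```bash
python3 - <<'E'
from cell import env
from h import *
for i in range(2):
    p,d,W,o=wrist(env); L=loc(W)
    hsv=cv2.cvtColor(p,cv2.COLOR_RGB2HSV).astype(int);h,s=hsv[...,0],hsv[...,1];x,y,z=L[...,0],L[...,1],L[...,2]
    for n,m,y0 in (("red",((h<5)|(h>175)),-.067),("grn",(h>45)&(h<80),-.0435)):
        m=m&(s>150)&(z>.055)&(z<.083)&(abs(x+.046)<.012)&(abs(y-y0-.005)<.004)
        c=np.polyfit(z[m],y[m],1); print(n,m.sum(),"tilt rad",round(c[0],3),"face y",round(np.median(y[m])*1e3,1),"z",np.round(np.percentile(z[m],[5,95])*1e3))
        t=(((h<5)|(h>175)) if n=="red" else (h>45)&(h<80))&(s>150)&(z>.083)&(z<.09)&(abs(x+.046)<.02)&(abs(y-y0)<.008)
        P=L[t]; A=np.c_[P[:,:2],np.ones(len(P))]; print("  top plane slopes",np.round(np.linalg.lstsq(A,P[:,2],rcond=None)[0][:2],3),len(P))
E
```

```text
red 203 tilt rad 0.007 face y -62.1 z [59. 82.]
  top plane slopes [ 0.008 -0.072] 284
grn 147 tilt rad -0.002 face y -38.8 z [62. 81.]
  top plane slopes [-0.007 -0.098] 275
red 203 tilt rad 0.003 face y -62.1 z [59. 82.]
  top plane slopes [-0.02  -0.078] 292
grn 145 tilt rad 0.0 face y -38.8 z [62. 82.]
  top plane slopes [ 0.005 -0.09 ] 276
```

Both are upright within about 0.01 rad, and everything else is in place. Handing in.

```bash
python3 - <<'E'
from cell import env
print(env.sign_off())
E
```

```text
the job is handed in; nothing more can be done
None
```

I opened the packer-box lid, which stayed open on its own. Then I stood packers 12 (red) and 32 (green) in the 46 mm gap beside the dark panel. The job was handed in at about 27.5 s on the clock; the system gives no verdict, so what follows are my own last checks.

- **Height:** both tab tops measured 86 mm above the table, which means the packers are fully down on the board.
- **Tilt and squareness:** the tab faces showed a tilt of 0.007 rad or less, and the packers are square within about 1°. A fit to the small tab tops gave a slope of 0.07–0.10 rad. It included points just over the tabs' edges, so I trusted the faces.
- **Position:** local x is about -47 mm for red and -45 mm for green, inside the allowed -58 to -32 mm. The combined 44 mm leaves about 2 mm of play.
- **Forces:** lowering green met no noticeable force. Setting red down showed about 11 N at the wrist; this was contact with the board, not the panel.
- **Everything else:** the blue and yellow packers are still in the box. The lid is leaning open, and the mallet, gouge and wax tin look undisturbed in the scene picture. The gripper is clear of everything.

I regripped green once on the open table so that it could be held along x for the insertion. The cameras disagreed on positions by 1–2 mm, so I relied on the wrist camera for the final fit.

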